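Turn the board carrier over with the lifter and clip it down

ROBOT

A 6-joint arm with a two-finger parallel gripper is mounted at the origin on a cart in front of the work surface, level with it; the furniture and walls round the work are solid. World frame = base frame: x ahead of the robot, y to its left, z up, the work surface at z = 0. Lengths are in mm, angles in rad, forces in N, time in s.
With the tool pointing down it reaches from about 275 to 850 mm from the base axis. Payload 5.2 kg.
Tool frame: the origin (TCP) lies midway between the tips of the shut fingers; the grasp point (between the pads) lies ctrl.hold_point_z behind it (ctrl.hold_point_z is the distance from the TCP to the grasp point, in mm); z points along the fingers, y is the line along which they close (so a half turn about z gives the same grasp; the last joint's range is limited). The gripper opens to 85 mm and grips with 20 to 120 N. Pads are 22 mm wide; open, the fingers measure 114 mm over their backs; the gripper's body (76 mm by 85 mm) begins 54 mm behind the grasp point. The pads swing forward as they close: fully open they stand 13 mm farther back than shut.
Start: joints at [-1.493, 0.259, 1.535, -0, 1.348, -0.203], TCP at [152.439, -528.457, 231.31] pointing down, gripper open.
Joint ranges: [-3.14, 3.14], [-0.91, 2.08], [0.19, 2.58], [-1.22, 4.36], [0.22, 2.71], [-3.12, 3.12]. Speed limits (rad/s): [2.57, 2.57, 3.14, 3.14, 3.14, 3.14].

INTERFACE

Orientations are given as [roll, pitch, yaw] about the fixed x, y, z axes, in that order (R = Rz(yaw) Ry(pitch) Rx(roll)).
In Python, from station import ctrl, camera gives the robot as it stands.
- The arm moves only by the tool carry_out, never from a script. Its argument "motion" is a list of rows, each an object of numbers: "x", "y", "z": the shift along the tool's x, y, z in cm; "rx", "ry", "rz": the turn, a rotation vector about the tool's x, y, z in rad; "gripper": the opening, from 0 (shut) to 1 (fully open). In form: [{"x": .., "y": .., "z": .., "rx": .., "ry": .., "rz": .., "gripper": ..}, ...]. A call has 1 to 20 rows; each row is the pose to reach, as a shift and turn from the pose commanded when the call began, along the tool's axes at that moment; what a row does not reach only later rows make up. A row lasts 1/10 s, in which the tool goes at most 50 mm and 8.59 degrees, less where a joint would pass 70% of its speed; a pose out of reach is approached as far as the arm can. A call with a gripper value outside its range is refused whole. The fingers move at their own pace and stop on an object; the grip force is fixed at half the most. Time passes only in rows, so rows that repeat a pose let the fingers close. It gives the time, the measured TCP pose, the force, the opening and the grip force at its end, in the units of the state.
- ctrl.sense(): the state, without advancing time (a new reading comes with each control period).
- camera(name): name is "side" or "top"; returns a dict with "color" (400x640x3 uint8, red, green, blue), "range_z" (400x640 float32, mm along the optical axis (not along the pixel's ray), 0 where there is no reading), "intrinsics" (3x3 intrinsics, pixels), "camera_from_world" (4x4, takes a point from world to camera coordinates). Camera axes: x right, y down, z forward; pixel columns grow to the right and rows downward; lengths in mm; the calibration is good to about 2 mm. A picture is of the moment at which its call begins.
- ctrl.finish_job(): hands the job in; it is judged then, once.
The state is a dict: "clock": time; "qpos": joint angles; "qvel": joint speeds; "joint_efforts": joint torques, N m; "position": TCP position; "eef_rot": TCP orientation; "force": force on the tool from outside, world axes, zero at the start; "moment": the same for the moment, N m; "grip_width": finger opening in mm; "grip_force": force on a finger pad.
Only numpy, scipy, OpenCV 4.12 (cv2) and the standard library are available. Lean on these libraries where they do the work, as an engineer would, in place of code of your own. Each camera call takes 0.05 s, during which the arm holds its last target. There are 200 camera calls.

TASK

The small board carrier lies with its components upwards on the near half of the flip jig. Pick up the lifter by its handle, slide its blade under the carrier's near edge and tip the carrier over the hinge pin, so that it lies component side down and flat in the jig's far half; the fingers must not touch the carrier. Then stand the lifter back in its tray, and only after that swing the jig's clip fully round over the carrier; leave everything else as it stands.

Things in the scene. Friction and masses are not known exactly. Their poses are not given: they have to be found in the camera images.
- jig: Fixed aluminium flip jig on the bench, 154 (x) x 84 (y) mm. Origin: underside, directly below the hinge pin; x is the direction in which the carrier is turned over (roughly away from the robot), z up. Base plate 4 mm thick, bench at z = 0. Side walls along x, inner faces at y = +-37 mm, top z = 26 mm, run the whole length.
- near_seat (a point): Centre of the near half, at the height of the rail tops: jig (-37.5, 0, 18) mm. Two rails along x through both halves, 10 mm wide, centred at y = +-26 mm, tops at z = 18 mm; between them an open channel 42 mm wide, floor at z = 4 mm, open towards -x. Two stops before the rail ends: x = -75 to -72, y = +-21 to +-31 mm, top z = 23 mm.
- hinge_pin (a point): Middle of the axis of the hinge pin: jig (0, 0, 18) mm. Steel rod along the jig's y, 6 mm diameter, lying half sunk in the rails, so that it stands 3 mm above them and stops the carrier's far edge.
- far_seat (a point): Centre of the far half, at the height of the rail tops: jig (38, 0, 18) mm. The turned carrier lies here between the pin and an end wall (x = 73 to 76 mm, top z = 23 mm), with 3 mm of play each way along x, 2 mm along y. Mind the microscope beyond: its lens tube hangs from z = 0.46 m up at world (0.69, -0.10) m, 65 mm radius; its eyepieces from 0.72 m up, over the jig.
- clip (a joint): Clip arm of the jig on an upright post at jig (38, -50) mm. 0: the arm points outwards, 45 deg between the jig's -x and -y; grows clockwise from above; at 2.36 (its stop) the arm points along +y, across the far half. Starts at 0 to 0.6. Arm 12 mm wide, z = 27 to 31 mm, reaching 42 mm from the post's axis. Light friction; stays where it is left.
- clip_knob (a point): Middle of the clip's upright round black knob, 12 mm diameter, z = 31 to 51 mm above the bench (this point at 42 mm), 36 mm from the post's axis.
- carrier: Grey board carrier, flat plate 64 (x) x 70 (y) x 6 mm, 60 g, with a small green board and black chips recessed in one face; the other face plain. Origin: centre of the plain face; z points out of the component face (up at the start). It starts across the rails of the near half, underside at z = 18 mm, its x along the jig's x, its far edge within about 4 mm of the hinge pin.
- lifter: Steel lifter with an upright wooden handle, standing on its own flat blade. Origin: underside of the blade, below the handle; x points to the blade's tip, z up the handle. Blade 26 mm wide, 3 mm thick (2 mm over the last 16 mm), from x = -12 to x = +70 mm. Handle 24 (x) x 14 (y) mm, from z = 3 to 63 mm; grip it across the 14 mm. 90 g.
- tray: Fixed dark steel tray of the lifter, inside 120 (x) x 48 (y) mm, 12 mm high, walls 4 mm, floor 4 mm thick. Origin: centre of its underside. The lifter stands flat on its floor with its x roughly along the tray's x; it is centred in the tray when its origin is 29 mm to the -x side of the tray's centre, and has then 19 mm of room at each end and 11 mm at each side.
- bottle: Bystander: white dropper bottle, 34 mm wide, 87 mm tall; origin: centre of underside.
- tin: Bystander: small round tin with yellow lid, 42 mm wide, 25 mm tall; origin: centre of underside.
- spool: Bystander: small yellow spool lying flat, 40 mm wide, 13 mm tall; origin: centre of underside.
- loupe: Bystander: black cup-shaped eye loupe, 42 mm wide, 36 mm tall; origin: centre of underside.
- marker: Bystander: blue and black marker lying roughly along the x direction of the bench, 135 mm long, 16 mm thick; origin: centre of underside.
Not all that is in view belongs to the job. There is more than one size of the carrier; the one meant has the size given above.

How it is judged:
By the outcome, as a careful person would: the job done as asked, in the order asked, and still so for the second after the job is handed in, with the robot touching nothing.
It also fails if it takes over 70 s, if anything falls off the work surface, if the arm or the gripper's body presses on something with over 40 N, if the wrist force passes 120 N, or if a joint passes its speed limit or range.

## Working session

There is one attempt and no reset: what is moved stays moved. The work goes in short steps, Python scripts to look and compute and a tool call to move; the robot and the scene stay as the last step left them, time stands still between calls to the robot, and variables do not carry over. Pictures are saved under pics/ and viewed, at most 10 in all, crops included, and the job is handed in when it is done.

Besides the shell and the picture viewer there is one more tool, called after "Emit:" as name(argument=value, ...) on one line, values as JSON. carry_out: Moves the arm, as the interface text tells. Its arguments: {"type":"object","properties":{"motion":{"type":"array"}},"required":["motion"]}

```bash
mkdir -p pics; ls
python3 - <<'E'
from station import ctrl,camera
import cv2,numpy as np
for n in("side","top"):
    c=camera(n); np.savez(f"pics/{n}0.npz",**c); cv2.imwrite(f"pics/{n}0.png",c["color"][:,:,::-1]); print(n,c["intrinsics"].round(1).tolist(),np.linalg.inv(c["camera_from_world"]).round(3).tolist(),(c["range_z"]>0).mean())
s=ctrl.sense();print(s,ctrl.hold_point_z)
E
```

```text
pics
side [[513.1, 0.0, 314.6], [0.0, 513.1, 196.8], [0.0, 0.0, 1.0]] [[-0.942, -0.208, 0.262, 114.864], [-0.334, 0.554, -0.762, 967.004], [0.013, -0.806, -0.592, 840.856], [0.0, 0.0, 0.0, 1.0]] 0.99604296875
top [[416.5, 0.0, 316.0], [0.0, 416.5, 196.9], [0.0, 0.0, 1.0]] [[0.041, -0.974, 0.223, 227.871], [-0.999, -0.041, 0.006, -33.299], [0.003, -0.223, -0.975, 1203.247], [0.0, 0.0, 0.0, 1.0]] 0.99614453125
{'clock': 0.1, 'qpos': array([-1.49278751e+00,  2.59299865e-01,  1.53597856e+00, -5.35258422e-05,
        1.34798872e+00, -2.02768141e-01]), 'qvel': array([-0.00040058, -0.00045859, -0.00301557, -0.00129661, -0.00167745,
        0.0005685 ]), 'joint_efforts': array([ 1.96202760e-03, -4.46975219e+01, -2.91246164e+01, -1.58073758e-04,
        6.33058997e-03, -9.36088156e-06]), 'position': array([ 152.38969699, -527.97244303,  230.53983589]), 'eef_rot': array([-3.13994196e+00, -2.86097326e-04,  2.80788597e-01]), 'force': array([-0.14652921,  0.27136545,  0.70187642]), 'moment': array([-0.00293446,  0.02285998,  0.02317576]), 'grip_force': 0.0, 'grip_width': 85.23563802431721} 18.700000000000003
```

View pics/side0.png

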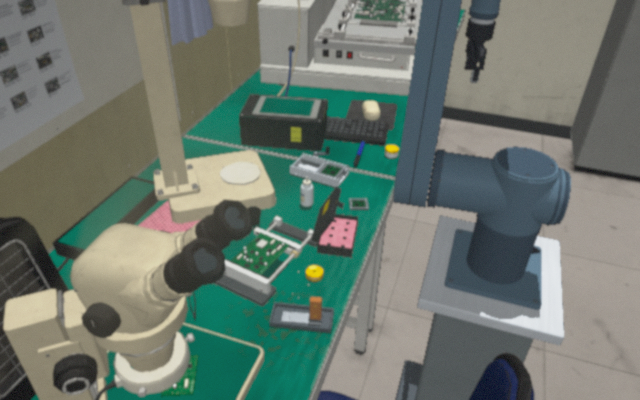

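View pics/top0.png

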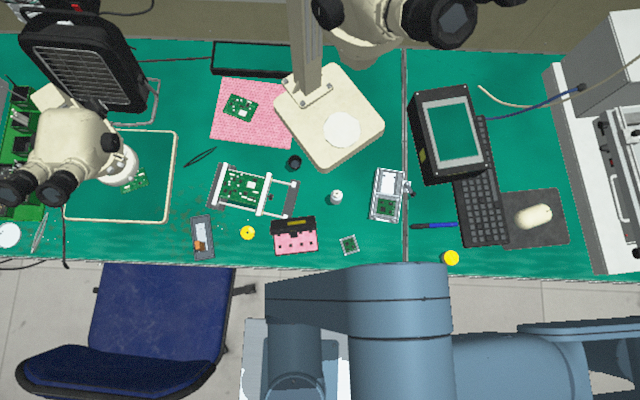

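The side view shows the jig at (320,168), the tray with the lifter at (302,317) and its handle at (316,307). The top view shows the jig at (387,195), the tray at (202,237) and the clip near (405,187).

Things that could be taken for the carrier in the top view: the plate in the jig (388,207), the small loose one (349,244), and the board in the holder frame (240,190). I choose the one in the jig and check it in a crop.

```bash
cat > h.py <<'E'
import numpy as np,cv2
from station import ctrl,camera
def load(n): return dict(np.load(f"pics/{n}.npz"))
def ray(c,uv,z):
    "pixels -> world points on plane z"
    uv=np.atleast_2d(np.array(uv,float)); M=np.linalg.inv(c["camera_from_world"])
    d=np.c_[uv,np.ones(len(uv))]@np.linalg.inv(c["intrinsics"]).T@M[:3,:3].T
    o=M[:3,3]; return o+d*((z-o[2])/d[:,2])[:,None]
def proj(c,P):
    P=np.atleast_2d(np.array(P,float)); q=(np.c_[P,np.ones(len(P))]@c["camera_from_world"].T)[:,:3]@c["intrinsics"].T
    return q[:,:2]/q[:,2:]
def cloud(c):
    v,u=np.mgrid[:400,:640]; z=c["range_z"]; K=c["intrinsics"]
    P=np.stack([(u-K[0,2])/K[0,0]*z,(v-K[1,2])/K[1,1]*z,z,np.ones_like(z)],-1)
    return (P@np.linalg.inv(c["camera_from_world"]).T)[...,:3]
def tri(c1,p1,c2,p2):
    P=[c["intrinsics"]@c["camera_from_world"][:3] for c in(c1,c2)]
    X=cv2.triangulatePoints(P[0],P[1],np.array(p1,float).reshape(2,1),np.array(p2,float).reshape(2,1));return (X[:3]/X[3]).ravel()
def crop(c,x,y,w,h,k): return cv2.resize(c["color"][y:y+h,x:x+w,::-1],None,fx=k,fy=k,interpolation=cv2.INTER_CUBIC)
E
python3 - <<'E'
from h import *
t=load("top0");s=load("side0")
a=np.vstack([np.hstack([crop(t,360,155,64,80,6)[:300],crop(t,360,155,64,80,6)[180:480]])[:, :768]])
A=crop(t,362,160,56,70,7)[:, :392]; B=crop(s,282,145,80,50,5); C=crop(t,182,207,40,56,5); D=crop(s,262,290,80,45,5)
im=np.zeros((600,800,3),np.uint8)
for m,(x,y) in((A[:490],(0,0)),(B,(395,0)),(C[:280],(395,255)),(D[:225,:200],(600,255))):
    im[y:y+m.shape[0],x:x+m.shape[1]]=m[:, :800-x]
cv2.imwrite("pics/c1.png",im)
E
```

```text
(no output)
```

View pics/c1.png

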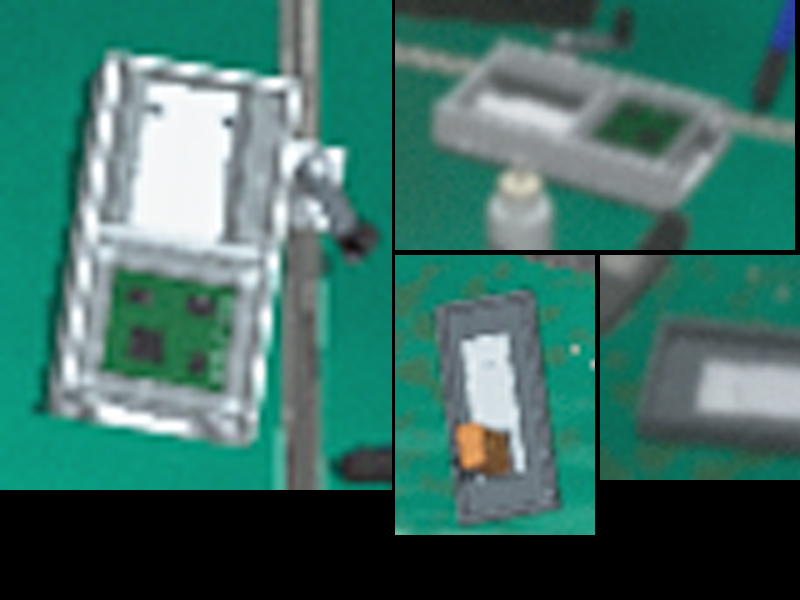

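Run:
```python
from h import *
for n in("top0","side0"):
    c=load(n);W=cloud(c);h=cv2.cvtColor(c["color"],cv2.COLOR_RGB2HSV)
    print(n)
    green=(h[...,0]>70)&(h[...,0]<90)&(h[...,1]>150)
    # by depth
    for nm,cen,r,z0,z1 in(("jig",(435,-205),130,10,34),("tray",(330,250),90,4,18)):
        if n=="top0":
            uv=(387,195) if nm=="jig" else (202,237)
        else: uv=(320,170) if nm=="jig" else (302,317)
        cen=W[uv[1],uv[0]]
        m=(np.hypot(W[...,0]-cen[0],W[...,1]-cen[1])<r)&(W[...,2]>z0)&(W[...,2]<z1)
        k,l,st,ct=cv2.connectedComponentsWithStats(m.astype(np.uint8)); j=1+st[1:,4].argmax()
        P=W[l==j]; R=cv2.minAreaRect(P[:,:2].astype(np.float32))
        print(nm,cen.round(0),len(P),"rect",np.round(R[0],1),np.round(R[1],1),round(R[2],1),"zpct",np.percentile(P[:,2],[5,25,50,75,95]).round(1))
    # colours: handle
    m=((h[...,0]<18)&(h[...,1]>100)&(h[...,2]>90)).astype(np.uint8)
    k,l,st,ct=cv2.connectedComponentsWithStats(m)
    for j in range(1,k):
        if 15<st[j,4]<500: 
            P=W[l==j]; print("wood",ct[j].round(1),st[j],P.mean(0).round(0),P.max(0).round(0))
    # depth sample table
    S=[(387,212),(395,195)] if n=="top0" else[(320,168)]
t=load("top0");s=load("side0")
A=lambda x,y:(362+(x+.5)/7-.5,160+(y+.5)/7-.5); C=lambda x,y:(182+(x-394.5)/5-.5,207+(y-254.5)/5-.5)
print("jig top corners z26",ray(t,[A(110,52),A(298,75),A(252,440),A(48,412)],26).round(0).tolist())
print("tray corners z12",ray(t,[C(435,305),C(535,290),C(562,508),C(460,523)],12).round(0).tolist())
print("blade tip z6",ray(t,[C(460,340),C(507,332),C(524,470)],7).round(0).tolist())
print("knob z51",ray(t,A(358,238),46).round(0),"post",ray(t,A(312,165),31).round(0))
print("pin",ray(t,[A(95,230),A(278,255)],21).round(0).tolist())
print("green",ray(t,[A(118,262),A(238,285),A(222,390),A(102,372)],22).round(0).tolist())
```

```text
top0
jig [ 516. -235.    3.] 1058 rect [ 514.4 -248.2] [108.8 154.1] 82.4 zpct [14.2 19.3 22.2 24.6 29. ]
tray [369. 298.   8.] 587 rect [372.4 298.3] [132.2  61.1] 10.9 zpct [ 4.4  5.7  7.7 10.6 13.9]
wood [74.2  5. ] [71  4  8  3 16] [855. 552. 357.] [861. 566. 361.]
wood [198.5 245.4] [194 241  10  10  78] [340. 293.  51.] [356. 319.  72.]
side0
jig [ 504. -210.   27.] 914 rect [ 513.4 -245.5] [115.8 156.2] 82.3 zpct [12.  17.9 21.9 24.3 28.4]
tray [367. 301.   8.] 997 rect [369.  299.5] [127.7  61. ] 12.4 zpct [ 4.2  5.5  7.4 10.3 13.4]
wood [315.3 307.5] [310 297  11  23 226] [339. 300.  46.] [351. 306.  70.]
jig top corners z26 [[595.0, -202.0, 26.0], [588.0, -281.0, 26.0], [432.0, -262.0, 26.0], [440.0, -178.0, 26.0]]
tray corners z12 [[426.0, 338.0, 12.0], [437.0, 281.0, 12.0], [313.0, 254.0, 12.0], [302.0, 311.0, 12.0]]
blade tip z6 [[407.0, 323.0, 7.0], [413.0, 296.0, 7.0], [334.0, 279.0, 7.0]]
knob z51 [[ 513. -301.   46.]] post [[ 547. -286.   31.]]
pin [[518.0, -197.0, 21.0], [511.0, -274.0, 21.0]]
green [[505.0, -207.0, 22.0], [497.0, -257.0, 22.0], [453.0, -250.0, 22.0], [458.0, -201.0, 22.0]]
```

The jig fits: about 155 × 84 mm, centre (514,-231), yaw about -7.7°. The lifter's yaw is about 12.2°. Next I refine the handle top from both views and work out the first move.

```bash
cat >> h.py <<'E'
from scipy.spatial.transform import Rotation as Ro
def to(x,y,z,yaw,tilt=0,cur=None):
    """move rows (cm, rad) to TCP x,y,z(mm), tool x at yaw, tool pitched by tilt about tool y"""
    s=ctrl.sense(); R0=Ro.from_euler("xyz",s["eef_rot"]); p=s["position"]
    if cur is not None: p,R0=np.array(cur[0]),Ro.from_euler("xyz",[np.pi,0,cur[1]])
    R1=Ro.from_euler("xyz",[np.pi,0,yaw])*Ro.from_rotvec([0,tilt,0])
    return (R0.inv().apply(np.array([x,y,z])-p)/10).round(2),(R0.inv()*R1).as_rotvec().round(3)
E
python3 - <<'E'
from h import *
pts={}
for n,(u,v) in(("top0",(199,244)),("side0",(315,305))):
    c=load(n);W=cloud(c);h=cv2.cvtColor(c["color"],cv2.COLOR_RGB2HSV)
    m=np.zeros((400,640),bool);m[v-15:v+15,u-15:u+15]=True
    m&=(h[...,0]<20)&(h[...,1]>80)
    print(n,m.sum(),"z>58:",W[m&(W[...,2]>58)].mean(0).round(1),(m&(W[...,2]>58)).sum())
    # brightest part = lid
    v_=h[...,2][m]; print(np.percentile(v_,[5,50,95]))
    vv,uu=np.nonzero(m&(h[...,2]>0.8*v_.max())); print(uu.min(),uu.max(),vv.min(),vv.max(),uu.mean(),vv.mean()); pts[n]=(uu.mean(),vv.mean())
t=load("top0");print(ray(t,pts["top0"],67))
s=load("side0"); vv=[(315.5,299.5)]; print(ray(s,vv,67), tri(t,pts["top0"],s,vv[0]))
for k in [(341,295,130,.213)]: print(to(*k))
print(to(400,-250,260,.213),to(420,0,260,.213))
E
```

```text
top0 85 z>58: [341.3 291.4  66.2] 45
[105.2 160.  224.8]
195 199 241 248 196.80645161290323 244.38709677419354
side0 248 z>58: [340.  297.2  64.7] 79
[108.   123.   189.65]
311 320 297 301 315.3720930232558 299.13953488372096
[[341.1612722  293.29798038  67.        ]]
[[339.72232273 297.39733186  67.        ]] [341.08515853 294.24838108  63.34387283]
(array([ 40.93, -73.83,  10.19]), array([-0.002, -0.   ,  0.068]))
(array([ 31.5 , -19.85,  -2.9 ]), array([-0.002, -0.   ,  0.068])) (array([ 40.34, -43.32,  -2.86]), array([-0.002, -0.   ,  0.068]))
```

Emit:
carry_out(motion=[{"x": 31.5,"y": -19.8,"z": -2.9,"rz": 0.068},{"x": 31.5,"y": -19.8,"z": -2.9,"rz": 0.068},{"x": 31.5,"y": -19.8,"z": -2.9,"rz": 0.068},{"x": 31.5,"y": -19.8,"z": -2.9,"rz": 0.068},{"x": 31.5,"y": -19.8,"z": -2.9,"rz": 0.068},{"x": 31.5,"y": -19.8,"z": -2.9,"rz": 0.068},{"x": 31.5,"y": -19.8,"z": -2.9,"rz": 0.068},{"x": 40.3,"y": -43.3,"z": -2.9,"rz": 0.068},{"x": 40.3,"y": -43.3,"z": -2.9,"rz": 0.068},{"x": 40.3,"y": -43.3,"z": -2.9,"rz": 0.068},{"x": 40.3,"y": -43.3,"z": -2.9,"rz": 0.068},{"x": 40.3,"y": -43.3,"z": -2.9,"rz": 0.068},{"x": 40.9,"y": -73.8,"z": 5,"rz": 0.068},{"x": 40.9,"y": -73.8,"z": 5,"rz": 0.068},{"x": 40.9,"y": -73.8,"z": 5,"rz": 0.068},{"x": 40.9,"y": -73.8,"z": 5,"rz": 0.068},{"x": 40.9,"y": -73.8,"z": 5,"rz": 0.068},{"x": 40.9,"y": -73.8,"z": 5,"rz": 0.068},{"x": 40.9,"y": -73.8,"z": 5,"rz": 0.068},{"x": 40.9,"y": -73.8,"z": 5,"rz": 0.068}])

```text
schema error: expected keys x, y, z, rx, ry, rz, gripper
```

Run:
```python
from h import *
print(ctrl.sense()["position"],ctrl.sense()["eef_rot"],to(340.7,295,32,.213))
```

```text
[ 152.38969699 -527.97244303  230.53983589] [-3.13994196e+00 -2.86097326e-04  2.80788597e-01] (array([ 40.89, -73.82,  19.99]), array([-0.002, -0.   ,  0.068]))
```

Emit:
carry_out(motion=[{"x": 31.5,"y": -19.8,"z": -2.9,"rx": 0,"ry": 0,"rz": 0.068,"gripper": 1},{"x": 31.5,"y": -19.8,"z": -2.9,"rx": 0,"ry": 0,"rz": 0.068,"gripper": 1},{"x": 31.5,"y": -19.8,"z": -2.9,"rx": 0,"ry": 0,"rz": 0.068,"gripper": 1},{"x": 31.5,"y": -19.8,"z": -2.9,"rx": 0,"ry": 0,"rz": 0.068,"gripper": 1},{"x": 31.5,"y": -19.8,"z": -2.9,"rx": 0,"ry": 0,"rz": 0.068,"gripper": 1},{"x": 31.5,"y": -19.8,"z": -2.9,"rx": 0,"ry": 0,"rz": 0.068,"gripper": 1},{"x": 31.5,"y": -19.8,"z": -2.9,"rx": 0,"ry": 0,"rz": 0.068,"gripper": 1},{"x": 40.3,"y": -43.3,"z": -2.9,"rx": 0,"ry": 0,"rz": 0.068,"gripper": 1},{"x": 40.3,"y": -43.3,"z": -2.9,"rx": 0,"ry": 0,"rz": 0.068,"gripper": 1},{"x": 40.3,"y": -43.3,"z": -2.9,"rx": 0,"ry": 0,"rz": 0.068,"gripper": 1},{"x": 40.3,"y": -43.3,"z": -2.9,"rx": 0,"ry": 0,"rz": 0.068,"gripper": 1},{"x": 40.3,"y": -43.3,"z": -2.9,"rx": 0,"ry": 0,"rz": 0.068,"gripper": 1},{"x": 40.9,"y": -73.8,"z": 5,"rx": 0,"ry": 0,"rz": 0.068,"gripper": 1},{"x": 40.9,"y": -73.8,"z": 5,"rx": 0,"ry": 0,"rz": 0.068,"gripper": 1},{"x": 40.9,"y": -73.8,"z": 5,"rx": 0,"ry": 0,"rz": 0.068,"gripper": 1},{"x": 40.9,"y": -73.8,"z": 5,"rx": 0,"ry": 0,"rz": 0.068,"gripper": 1},{"x": 40.9,"y": -73.8,"z": 5,"rx": 0,"ry": 0,"rz": 0.068,"gripper": 1},{"x": 40.9,"y": -73.8,"z": 5,"rx": 0,"ry": 0,"rz": 0.068,"gripper": 1},{"x": 40.9,"y": -73.8,"z": 5,"rx": 0,"ry": 0,"rz": 0.068,"gripper": 1},{"x": 40.9,"y": -73.8,"z": 5,"rx": 0,"ry": 0,"rz": 0.068,"gripper": 1}])

```text
clock: 2.1
position: [338.6, 296.7, 179.9]
eef_rot: [-3.141, 0.003, 0.218]
force: [0.5, -0.6, -1.2]
grip_width: 85.3
grip_force: 0.0
```

Run:
```python
from h import *
print(ctrl.sense()["position"],ctrl.sense()["eef_rot"],to(340.7,295,32,.213))
```

```text
[338.60121626 296.69567585 179.86142609] [-3.14108236e+00  2.92495026e-03  2.17679781e-01] (array([ 0.21,  0.22, 14.79]), array([-0.001,  0.003,  0.005]))
```

Emit:
carry_out(motion=[{"x": 0,"y": -0.1,"z": 4,"rx": 0,"ry": 0,"rz": 0,"gripper": 1},{"x": 0,"y": -0.1,"z": 8,"rx": 0,"ry": 0,"rz": 0,"gripper": 1},{"x": 0,"y": -0.1,"z": 11,"rx": 0,"ry": 0,"rz": 0,"gripper": 1},{"x": 0,"y": -0.1,"z": 13,"rx": 0,"ry": 0,"rz": 0,"gripper": 1},{"x": 0,"y": -0.1,"z": 14.9,"rx": 0,"ry": 0,"rz": 0,"gripper": 1},{"x": 0,"y": -0.1,"z": 14.9,"rx": 0,"ry": 0,"rz": 0,"gripper": 1},{"x": 0,"y": -0.1,"z": 14.9,"rx": 0,"ry": 0,"rz": 0,"gripper": 0.5},{"x": 0,"y": -0.1,"z": 14.9,"rx": 0,"ry": 0,"rz": 0,"gripper": 0},{"x": 0,"y": -0.1,"z": 14.9,"rx": 0,"ry": 0,"rz": 0,"gripper": 0},{"x": 0,"y": -0.1,"z": 14.9,"rx": 0,"ry": 0,"rz": 0,"gripper": 0},{"x": 0,"y": -0.1,"z": 14.9,"rx": 0,"ry": 0,"rz": 0,"gripper": 0},{"x": 0,"y": -0.1,"z": 14.9,"rx": 0,"ry": 0,"rz": 0,"gripper": 0},{"x": 0,"y": -0.1,"z": 14.9,"rx": 0,"ry": 0,"rz": 0,"gripper": 0},{"x": 0,"y": -0.1,"z": 14.9,"rx": 0,"ry": 0,"rz": 0,"gripper": 0},{"x": 0,"y": -0.1,"z": 14.9,"rx": 0,"ry": 0,"rz": 0,"gripper": 0}])

```text
clock: 3.6
position: [341.1, 295.2, 32.9]
eef_rot: [-3.141, -0.001, 0.213]
force: [-0.1, -0.2, 6.3]
grip_width: 13.5
grip_force: 58.8
```

Emit:
carry_out(motion=[{"x": 0,"y": 0,"z": -2,"rx": 0,"ry": 0,"rz": 0,"gripper": 0},{"x": 0,"y": 0,"z": -5,"rx": 0,"ry": 0,"rz": 0,"gripper": 0},{"x": 0,"y": 0,"z": -9,"rx": 0,"ry": 0,"rz": 0,"gripper": 0},{"x": 0,"y": 0,"z": -13,"rx": 0,"ry": 0,"rz": 0,"gripper": 0},{"x": 0,"y": 0,"z": -13,"rx": 0,"ry": 0,"rz": 0,"gripper": 0},{"x": 0,"y": 0,"z": -13,"rx": 0,"ry": 0,"rz": 0,"gripper": 0},{"x": 0,"y": 0,"z": -13,"rx": 0,"ry": 0,"rz": 0,"gripper": 0},{"x": 0,"y": 0,"z": -13,"rx": 0,"ry": 0,"rz": 0,"gripper": 0}])

```text
clock: 4.4
position: [339.6, 294.4, 160.7]
eef_rot: [3.141, 0.003, 0.213]
force: [-0.7, -0.4, -0.1]
grip_width: 13.1
grip_force: 58.4
```

Run:
```python
from h import *
im=np.zeros((420,800,3),np.uint8)
q=ctrl.sense();print(q["position"],q["eef_rot"],q["force"])
P=q["position"]+np.array([0,0,-26])
for i,n in enumerate(("top","side")):
    c=camera(n);np.savez(f"pics/{n}1.npz",**c)
    u,v=proj(c,P)[0].astype(int);print(n,u,v); a=crop(c,u-30,v-35,66,70,6); im[:,i*400:i*400+396]=a
cv2.imwrite("pics/c2.png",im)
```

```text
[339.61416735 294.41324543 160.74982107] [3.14072957 0.00329521 0.21282248] [-0.73066321 -0.44733665 -0.09754876]
top 189 242
side 316 274
```

View pics/c2.png

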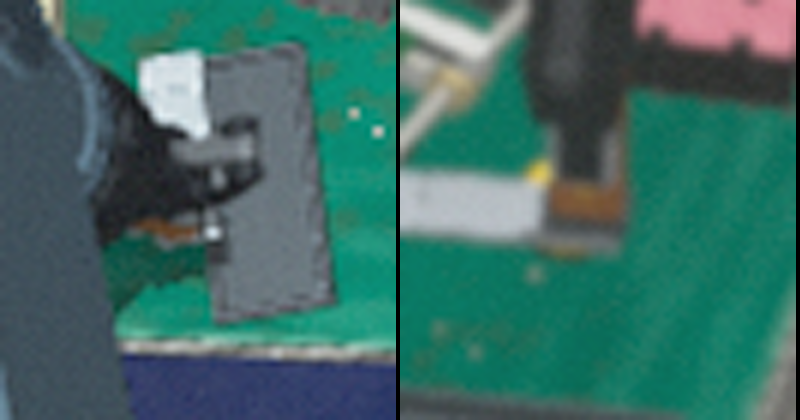

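The lifter hangs level from the fingers. Its blade tip corners show in the top crop at (140,60) and (202,48). I check the tip offset.

Run:
```python
from h import *
t=load("top1");s=load("side1")
f=lambda x,y:(159+(x+.5)/6-.5,207+(y+.5)/6-.5)
C=ray(t,[f(140,60),f(202,48)],134);print(C.round(1),"mid",C.mean(0).round(1), "pred tip",[339.6+70*np.cos(.213),294.4+70*np.sin(.213)])
W=cloud(t); print("blade depth z",np.median(W[217:226,184:191,2]))
W=cloud(s); print(np.median(W[270:278,276:290,2]), W[270:278,290:305].reshape(-1,3).mean(0))
# jig refinement: height of wall tops, rails, carrier ; near stops
W=cloud(load("top0")); o=np.array([514,-231]); y=-.134
R=np.array([[np.cos(y),np.sin(y)],[-np.sin(y),np.cos(y)]])
Q=(W[...,:2]-o)@R.T
for nm,a,b,c_,d in(("carrier",-60,-15,-25,25),("chan",-5+20,60,-15,15),("railL",15,60,22,30),("railR",15,60,-30,-22),("wallL",-60,60,38,42)):
    m=(Q[...,0]>a)&(Q[...,0]<b)&(Q[...,1]>c_)&(Q[...,1]<d)&(W[...,2]<60)&(W[...,2]>-10); print(nm,m.sum(),np.median(W[m][:,2]).round(1))
# jig outline from top0: white/grey vs green, rays at z=26
c=load("top0");h=cv2.cvtColor(c["color"],cv2.COLOR_RGB2HSV)
m=((h[...,1]<70)&(h[...,2]>110)).astype(np.uint8); mm=np.zeros_like(m);mm[160:230,362:412]=m[160:230,362:412]
k,l,st,ct=cv2.connectedComponentsWithStats(mm);j=1+st[1:,4].argmax();v,u=np.nonzero(l==j);print(st[j])
P=ray(c,np.c_[u,v],26)[:,:2];Q=(P-o)@R.T
# near end edge, left wall edge
for lo in range(-40,40,10):
    q=Q[(Q[:,1]>lo)&(Q[:,1]<lo+10)]; print("y",lo,"xmin/max",q[:,0].min().round(1),q[:,0].max().round(1),end=";")
print()
for lo in range(-70,70,14):
    q=Q[(Q[:,0]>lo)&(Q[:,0]<lo+14)]; print("x",lo,"ymin/max",q[:,1].min().round(1),q[:,1].max().round(1),end=";")
```

```text
[[405.  320.3 134. ]
 [411.4 294.  134. ]] mid [408.2 307.2 134. ] pred tip [np.float64(408.0180794378805), np.float64(309.19751350842023)]
blade depth z 133.78150791487155
132.3340898232936 [373.6934944  310.96066726 140.46045226]
carrier 260 22.3
chan 150 3.7
railL 49 15.5
railR 49 16.0
wallL 59 0.2
[ 369  160   43   64 1466]
y -40 xmin/max -80.1 111.7;y -30 xmin/max -79.7 110.2;y -20 xmin/max -80.7 77.0;y -10 xmin/max -80.3 77.0;y 0 xmin/max -80.8 76.4;y 10 xmin/max -81.0 76.9;y 20 xmin/max -80.1 75.9;y 30 xmin/max -80.6 74.3;
x -70 ymin/max -41.4 43.0;x -56 ymin/max -42.7 42.8;x -42 ymin/max -42.5 42.5;x -28 ymin/max -41.7 42.9;x -14 ymin/max -56.1 43.1;x 0 ymin/max -57.9 42.8;x 14 ymin/max -68.2 41.7;x 28 ymin/max -63.8 43.4;x 42 ymin/max -62.0 42.7;x 56 ymin/max -48.5 43.2;
```

```bash
cat >> h.py <<'E'
O=np.array([514,-231]);JY=-.134
def J(x,y): c,s=np.cos(JY),np.sin(JY); return O+np.array([c*x-s*y,s*x+c*y])
E
python3 - <<'E'
from h import *
for n in("top0","side0"):
    W=cloud(load(n)); m=(W[...,0]>290)&(W[...,0]<450)&(W[...,1]>-270)&(W[...,1]<230)&(W[...,2]<500); P=W[m]; 
    for a in range(-270,230,50):
        q=P[(P[:,1]>a)&(P[:,1]<a+50)]; print(a,np.percentile(q[:,2],99.5).round(0),end=" ")
    print()
print(to(*J(-175,0),38,JY,cur=((340,294.5,162.3),.213)),J(-175,0))
E
```

```text
-270 27.0 -220 23.0 -170 8.0 -120 8.0 -70 114.0 -20 117.0 30 117.0 80 115.0 130 47.0 180 14.0 
-270 27.0 -220 24.0 -170 7.0 -120 7.0 -70 113.0 -20 116.0 30 116.0 80 114.0 130 47.0 180 14.0 
(array([-10.56,  49.09,  12.43]), array([ 0.   , -0.   ,  0.347])) [ 340.56880044 -207.62011505]
```

Emit:
carry_out(motion=[{"x": 0,"y": 0,"z": -3,"rx": 0,"ry": 0,"rz": 0,"gripper": 0},{"x": 0,"y": 0,"z": -6,"rx": 0,"ry": 0,"rz": 0,"gripper": 0},{"x": -1,"y": 4,"z": -6,"rx": 0,"ry": 0,"rz": 0.05,"gripper": 0},{"x": -2,"y": 8,"z": -6,"rx": 0,"ry": 0,"rz": 0.1,"gripper": 0},{"x": -3,"y": 12,"z": -6,"rx": 0,"ry": 0,"rz": 0.15,"gripper": 0},{"x": -4,"y": 17,"z": -6,"rx": 0,"ry": 0,"rz": 0.2,"gripper": 0},{"x": -5,"y": 22,"z": -6,"rx": 0,"ry": 0,"rz": 0.25,"gripper": 0},{"x": -6,"y": 27,"z": -6,"rx": 0,"ry": 0,"rz": 0.3,"gripper": 0},{"x": -7,"y": 32,"z": -6,"rx": 0,"ry": 0,"rz": 0.347,"gripper": 0},{"x": -8,"y": 37,"z": -6,"rx": 0,"ry": 0,"rz": 0.347,"gripper": 0},{"x": -9,"y": 41,"z": -6,"rx": 0,"ry": 0,"rz": 0.347,"gripper": 0},{"x": -10,"y": 45,"z": -6,"rx": 0,"ry": 0,"rz": 0.347,"gripper": 0},{"x": -10.6,"y": 48,"z": -5,"rx": 0,"ry": 0,"rz": 0.347,"gripper": 0},{"x": -10.6,"y": 49.1,"z": -2,"rx": 0,"ry": 0,"rz": 0.347,"gripper": 0},{"x": -10.6,"y": 49.1,"z": 2,"rx": 0,"ry": 0,"rz": 0.347,"gripper": 0},{"x": -10.6,"y": 49.1,"z": 5,"rx": 0,"ry": 0,"rz": 0.347,"gripper": 0},{"x": -10.6,"y": 49.1,"z": 8,"rx": 0,"ry": 0,"rz": 0.347,"gripper": 0},{"x": -10.6,"y": 49.1,"z": 8,"rx": 0,"ry": 0,"rz": 0.347,"gripper": 0},{"x": -10.6,"y": 49.1,"z": 8,"rx": 0,"ry": 0,"rz": 0.347,"gripper": 0},{"x": -10.6,"y": 49.1,"z": 8,"rx": 0,"ry": 0,"rz": 0.347,"gripper": 0}])

```text
clock: 6.5
position: [341.6, -208.2, 83.5]
eef_rot: [3.14, -0.002, -0.134]
force: [0.0, 1.0, -0.9]
grip_width: 13.6
grip_force: 58.7
```

Run:
```python
from h import *
im=np.zeros((480,800,3),np.uint8)
q=ctrl.sense();print(q["position"],q["eef_rot"],q["force"],q["qpos"].round(2))
for i,n in enumerate(("top","side")):
    c=camera(n);np.savez(f"pics/{n}2.npz",**c)
    u,v=proj(c,[*J(-60,0),25])[0].astype(int);print(n,u-40,v-48); im[:,i*400:i*400+400]=crop(c,u-40,v-48,80,96,5)
cv2.imwrite("pics/c3.png",im); print(to(*J(-175,0),38,JY))
```

```text
[ 341.64321541 -208.17867556   83.54661413] [ 3.14020437e+00 -1.70777705e-03 -1.34053449e-01] [ 0.03721123  1.04629164 -0.87089391] [-0.83  0.16  2.08  0.    0.9   0.88]
top 344 166
side 297 123
(array([-0.13, -0.05,  4.57]), array([ 0.002, -0.002,  0.   ]))
```

View pics/c3.png

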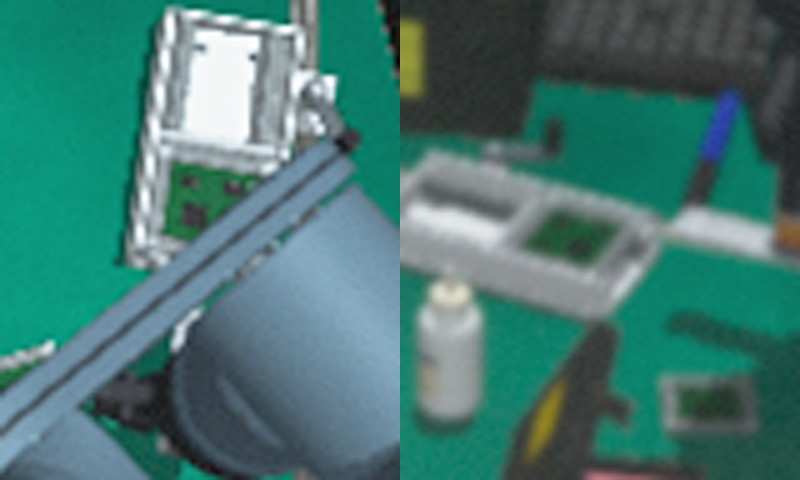

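The side crop shows the lifter blade, tip at about (665,225), aimed at the jig's near end. I check the tip corners against the jig axis.

Run:
```python
from h import *
s=load("side2"); c=s["color"].astype(int)
# bright blade mask in depth band
W=cloud(s); u0,v0=proj(s,[*J(-120,0),56])[0].astype(int)
m=(W[...,2]>46)&(W[...,2]<66)&(c.min(2)>130); m[:, :u0-25]=0; m[:,u0+40:]=0; m[:v0-25]=0; m[v0+25:]=0
v,u=np.nonzero(m);P=ray(s,np.c_[u,v],56.5)[:,:2]-O
cc,ss=np.cos(JY),np.sin(JY);Q=P@np.array([[cc,-ss],[ss,cc]]);print(len(Q),Q.min(0),Q.max(0),np.median(Q,0), W[m][:,2].mean())
R=cv2.minAreaRect(Q.astype(np.float32));print(R)
```

```text
110 [-160.6902069   -14.57548307] [-104.11820593   13.63212679] [-132.06286387    0.31221312] 57.42517713409515
((-132.4251708984375, -0.4987764358520508), (28.182405471801758, 56.5679817199707), 89.87720489501953)
```

The tip is at jig x = -104, y ≈ 0 and level. Now I lower it and slide it under.

Emit:
carry_out(motion=[{"x": 0,"y": 0,"z": 2,"rx": 0,"ry": 0,"rz": 0,"gripper": 0},{"x": 0,"y": 0,"z": 4.4,"rx": 0,"ry": 0,"rz": 0,"gripper": 0},{"x": 0,"y": 0,"z": 4.4,"rx": 0,"ry": 0,"rz": 0,"gripper": 0},{"x": 0,"y": 0,"z": 4.4,"rx": 0,"ry": 0,"rz": 0,"gripper": 0},{"x": 1,"y": 0,"z": 4.4,"rx": 0,"ry": 0,"rz": 0,"gripper": 0},{"x": 2,"y": 0,"z": 4.4,"rx": 0,"ry": 0,"rz": 0,"gripper": 0},{"x": 3,"y": 0,"z": 4.4,"rx": 0,"ry": 0,"rz": 0,"gripper": 0},{"x": 4,"y": 0,"z": 4.4,"rx": 0,"ry": 0,"rz": 0,"gripper": 0},{"x": 5,"y": 0,"z": 4.4,"rx": 0,"ry": 0,"rz": 0,"gripper": 0},{"x": 5.4,"y": 0,"z": 4.4,"rx": 0,"ry": 0,"rz": 0,"gripper": 0},{"x": 5.4,"y": 0,"z": 4.4,"rx": 0,"ry": 0,"rz": 0,"gripper": 0},{"x": 5.4,"y": 0,"z": 4.4,"rx": 0,"ry": 0,"rz": 0,"gripper": 0}])

```text
clock: 7.8
position: [394.0, -214.2, 38.1]
eef_rot: [-3.141, 0.001, -0.134]
force: [0.1, -0.3, -0.3]
grip_width: 13.2
grip_force: 58.7
```

Emit:
carry_out(motion=[{"x": 0,"y": 0,"z": -0.4,"rx": 0,"ry": 0,"rz": 0,"gripper": 0},{"x": 0,"y": 0,"z": -0.8,"rx": 0,"ry": 0,"rz": 0,"gripper": 0},{"x": 0.1,"y": 0,"z": -1.4,"rx": 0,"ry": 0,"rz": 0,"gripper": 0},{"x": 0.2,"y": 0,"z": -1.9,"rx": 0,"ry": 0,"rz": 0,"gripper": 0},{"x": 0.4,"y": 0,"z": -2.5,"rx": 0,"ry": 0,"rz": 0,"gripper": 0},{"x": 0.7,"y": 0,"z": -3.1,"rx": 0,"ry": 0,"rz": 0,"gripper": 0},{"x": 1,"y": 0,"z": -3.6,"rx": 0,"ry": 0,"rz": 0,"gripper": 0},{"x": 1.4,"y": 0,"z": -4.0,"rx": 0,"ry": 0,"rz": 0,"gripper": 0},{"x": 1.4,"y": 0,"z": -4.0,"rx": 0,"ry": 0,"rz": 0,"gripper": 0},{"x": 1.4,"y": 0,"z": -4.0,"rx": 0,"ry": 0,"rz": 0,"gripper": 0}])

```text
clock: 8.8
position: [408.2, -216.4, 78.3]
eef_rot: [3.142, 0.0, -0.134]
force: [0.5, -0.2, -1.5]
grip_width: 13.3
grip_force: 58.7
```

Run:
```python
from h import *
im=np.zeros((480,800,3),np.uint8)
for i,n in enumerate(("top","side")):
    c=camera(n);np.savez(f"pics/{n}3.npz",**c)
    u,v=proj(c,[*J(-20,0),25])[0].astype(int);print(n,u-40,v-48); im[:,i*400:i*400+400]=crop(c,u-40,v-48,80,96,5)
cv2.imwrite("pics/c4.png",im)
```

```text
top 345 152
side 285 119
```

View pics/c4.png

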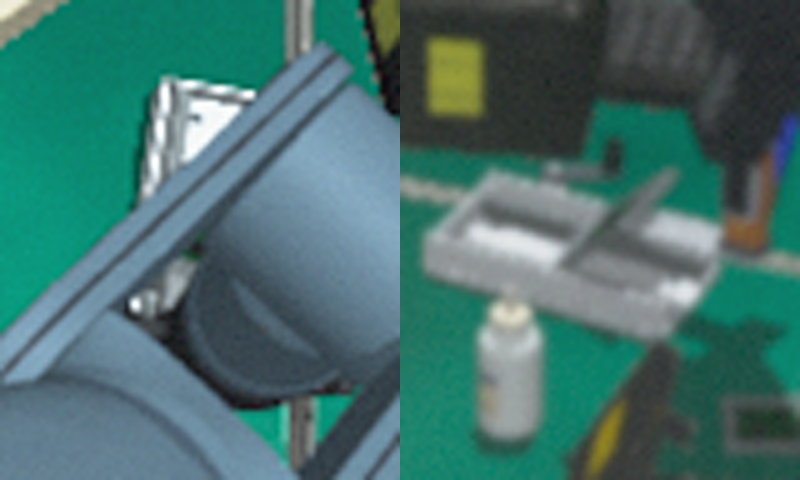

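The side crop shows the carrier at about 45°, its foot at the pin (570,265) and its top edge at (675,175). I continue over the pin.

Emit:
carry_out(motion=[{"x": 0.5,"y": 0,"z": -0.4,"rx": 0,"ry": 0,"rz": 0,"gripper": 0},{"x": 1.0,"y": 0,"z": -0.75,"rx": 0,"ry": 0,"rz": 0,"gripper": 0},{"x": 1.5,"y": 0,"z": -1.0,"rx": 0,"ry": 0,"rz": 0,"gripper": 0},{"x": 2.1,"y": 0,"z": -1.2,"rx": 0,"ry": 0,"rz": 0,"gripper": 0},{"x": 2.5,"y": 0,"z": -1.3,"rx": 0,"ry": 0,"rz": 0,"gripper": 0},{"x": 2.9,"y": 0,"z": -1.35,"rx": 0,"ry": 0,"rz": 0,"gripper": 0},{"x": 3.2,"y": 0,"z": -1.4,"rx": 0,"ry": 0,"rz": 0,"gripper": 0},{"x": 3.5,"y": 0,"z": -1.4,"rx": 0,"ry": 0,"rz": 0,"gripper": 0},{"x": 3.8,"y": 0,"z": -1.4,"rx": 0,"ry": 0,"rz": 0,"gripper": 0},{"x": 4.1,"y": 0,"z": -1.3,"rx": 0,"ry": 0,"rz": 0,"gripper": 0},{"x": 4.4,"y": 0,"z": -1.3,"rx": 0,"ry": 0,"rz": 0,"gripper": 0},{"x": 4.7,"y": 0,"z": -1.2,"rx": 0,"ry": 0,"rz": 0,"gripper": 0},{"x": 5,"y": 0,"z": -1.1,"rx": 0,"ry": 0,"rz": 0,"gripper": 0},{"x": 5.3,"y": 0,"z": -1.0,"rx": 0,"ry": 0,"rz": 0,"gripper": 0},{"x": 5.5,"y": 0,"z": -0.9,"rx": 0,"ry": 0,"rz": 0,"gripper": 0},{"x": 5.5,"y": 0,"z": -0.9,"rx": 0,"ry": 0,"rz": 0,"gripper": 0},{"x": 5.5,"y": 0,"z": -0.9,"rx": 0,"ry": 0,"rz": 0,"gripper": 0},{"x": 5.5,"y": 0,"z": -0.9,"rx": 0,"ry": 0,"rz": 0,"gripper": 0}])

```text
clock: 10.7
position: [462.6, -223.8, 87.3]
eef_rot: [-3.142, 0.0, -0.134]
force: [0.4, -0.1, -0.4]
grip_width: 13.3
grip_force: 58.7
```

Run:
```python
from h import *
c=camera("side");np.savez("pics/side4.npz",**c)
u,v=proj(c,[*J(10,0),25])[0].astype(int);print(u-50,v-40);cv2.imwrite("pics/c5.png",crop(c,u-50,v-40,100,75,8))
```

```text
266 125
```

View pics/c5.png

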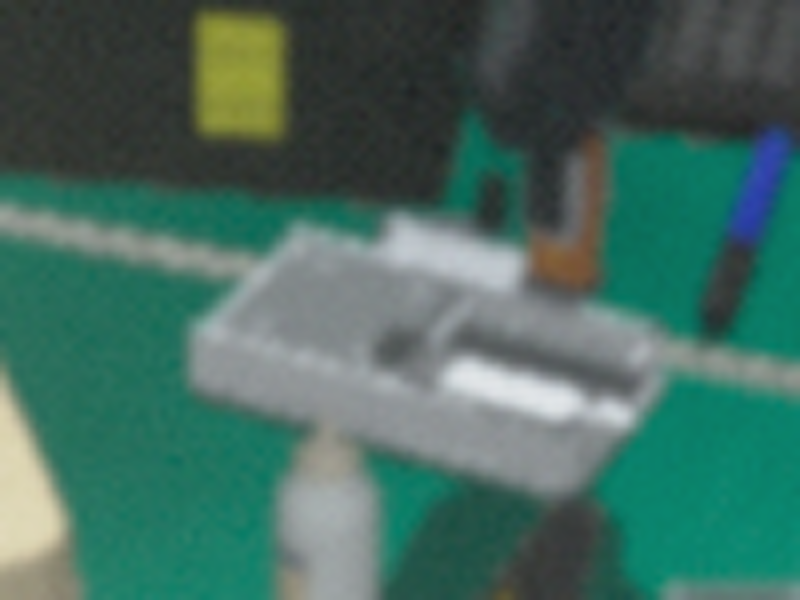

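The carrier lies in the far half, plain face up, clear of the pin at crop (450,330). I lift away and check flatness by depth.

Emit:
carry_out(motion=[{"x": 0,"y": 0,"z": -3,"rx": 0,"ry": 0,"rz": 0,"gripper": 0},{"x": -2,"y": 0,"z": -6,"rx": 0,"ry": 0,"rz": 0,"gripper": 0},{"x": -5,"y": 0,"z": -9,"rx": 0,"ry": 0,"rz": 0,"gripper": 0},{"x": -9,"y": 0,"z": -12,"rx": 0,"ry": 0,"rz": 0,"gripper": 0},{"x": -12,"y": 0,"z": -13,"rx": 0,"ry": 0,"rz": 0,"gripper": 0},{"x": -12,"y": 0,"z": -13,"rx": 0,"ry": 0,"rz": 0,"gripper": 0},{"x": -12,"y": 0,"z": -13,"rx": 0,"ry": 0,"rz": 0,"gripper": 0},{"x": -12,"y": 0,"z": -13,"rx": 0,"ry": 0,"rz": 0,"gripper": 0}])

```text
clock: 11.55
position: [344.2, -207.9, 217.1]
eef_rot: [-3.141, -0.0, -0.134]
force: [-0.5, -0.5, -1.0]
grip_width: 13.1
grip_force: 58.7
```

```bash
cat > chk.py <<'E'
from h import *
import sys
def chk(tag):
    c=camera("side");np.savez(f"pics/side{tag}.npz",**c);W=cloud(c)
    cc,ss=np.cos(JY),np.sin(JY);Q=(W[...,:2]-O)@np.array([[cc,-ss],[ss,cc]])
    m=(Q[...,0]>-5)&(Q[...,0]<78)&(np.abs(Q[...,1])<34)&(W[...,2]>0)&(W[...,2]<60)
    P=np.c_[Q[m],W[m][:,2]]
    for lo in range(-4,76,8):
        print(lo,[np.median(P[(P[:,0]>=lo)&(P[:,0]<lo+8)&(P[:,1]>=a)&(P[:,1]<a+20),2]).round(1) for a in(-30,-10,10)])
    s=P[(P[:,0]>12)&(P[:,0]<62)&(abs(P[:,2]-24)<6)]; A=np.linalg.lstsq(np.c_[s[:,:2],np.ones(len(s))],s[:,2],rcond=None)[0]; print("plane slope deg",np.degrees(A[:2]).round(2),"z@38",A[0]*38+A[2])
E
python3 -c "
from chk import *
chk(5); q=ctrl.sense();print(q['position'],q['eef_rot']); print(to(341.5,294,34,.213))"
```

```text
-4 [np.float64(12.6), np.float64(18.7), np.float64(20.1)]
4 [np.float64(23.2), np.float64(24.1), np.float64(22.9)]
12 [np.float64(23.3), np.float64(24.3), np.float64(24.3)]
20 [np.float64(23.7), np.float64(23.8), np.float64(23.9)]
28 [np.float64(24.9), np.float64(24.1), np.float64(23.1)]
36 [np.float64(23.7), np.float64(24.3), np.float64(23.5)]
44 [np.float64(24.3), np.float64(23.3), np.float64(23.2)]
52 [np.float64(23.7), np.float64(24.3), np.float64(23.8)]
60 [np.float64(24.8), np.float64(23.9), np.float64(23.8)]
68 [np.float64(22.8), np.float64(23.0), np.float64(21.9)]
plane slope deg [-0.1   0.01] z@38 23.968367946289618
[ 344.2656268  -207.80980329  216.83824977] [-3.14103141e+00  3.32262846e-04 -1.33900401e-01]
(array([ -6.97, -49.68,  18.31]), array([-0.001,  0.   , -0.347]))
```

Flat at z = 24.0 mm. Now the lifter goes back over the tray.

Emit:
carry_out(motion=[{"x": -0.5,"y": -4,"z": 0,"rx": 0,"ry": 0,"rz": -0.05,"gripper": 0},{"x": -1,"y": -8,"z": 0,"rx": 0,"ry": 0,"rz": -0.1,"gripper": 0},{"x": -1.7,"y": -12,"z": 0,"rx": 0,"ry": 0,"rz": -0.15,"gripper": 0},{"x": -2.3,"y": -17,"z": 0,"rx": 0,"ry": 0,"rz": -0.2,"gripper": 0},{"x": -3,"y": -22,"z": 0,"rx": 0,"ry": 0,"rz": -0.25,"gripper": 0},{"x": -3.7,"y": -27,"z": 0,"rx": 0,"ry": 0,"rz": -0.3,"gripper": 0},{"x": -4.5,"y": -32,"z": 0,"rx": 0,"ry": 0,"rz": -0.347,"gripper": 0},{"x": -5.2,"y": -37,"z": 0,"rx": 0,"ry": 0,"rz": -0.347,"gripper": 0},{"x": -6,"y": -42,"z": 0,"rx": 0,"ry": 0,"rz": -0.347,"gripper": 0},{"x": -6.6,"y": -46,"z": 0,"rx": 0,"ry": 0,"rz": -0.347,"gripper": 0},{"x": -7,"y": -49,"z": 0,"rx": 0,"ry": 0,"rz": -0.347,"gripper": 0},{"x": -7,"y": -49.7,"z": 3,"rx": 0,"ry": 0,"rz": -0.347,"gripper": 0},{"x": -7,"y": -49.7,"z": 7,"rx": 0,"ry": 0,"rz": -0.347,"gripper": 0},{"x": -7,"y": -49.7,"z": 11,"rx": 0,"ry": 0,"rz": -0.347,"gripper": 0},{"x": -7,"y": -49.7,"z": 14,"rx": 0,"ry": 0,"rz": -0.347,"gripper": 0},{"x": -7,"y": -49.7,"z": 14,"rx": 0,"ry": 0,"rz": -0.347,"gripper": 0},{"x": -7,"y": -49.7,"z": 14,"rx": 0,"ry": 0,"rz": -0.347,"gripper": 0},{"x": -7,"y": -49.7,"z": 14,"rx": 0,"ry": 0,"rz": -0.347,"gripper": 0}])

```text
clock: 13.4
position: [342.2, 295.0, 78.6]
eef_rot: [-3.141, -0.002, 0.213]
force: [0.8, 0.2, -0.6]
grip_width: 13.2
grip_force: 59.0
```

Run:
```python
from h import *
q=ctrl.sense();print(q["position"],q["eef_rot"],to(341.5,294,34,.213))
```

```text
[342.22065048 295.02654335  78.61465558] [-3.14091543e+00 -2.42254521e-03  2.13057629e-01] (array([-0.1 ,  0.09,  4.46]), array([-0.001, -0.002,  0.   ]))
```

Emit:
carry_out(motion=[{"x": 0,"y": 0,"z": 2,"rx": 0,"ry": 0,"rz": 0,"gripper": 0},{"x": 0,"y": 0,"z": 3.5,"rx": 0,"ry": 0,"rz": 0,"gripper": 0},{"x": 0,"y": 0,"z": 4.0,"rx": 0,"ry": 0,"rz": 0,"gripper": 0},{"x": 0,"y": 0,"z": 4.4,"rx": 0,"ry": 0,"rz": 0,"gripper": 0},{"x": 0,"y": 0,"z": 4.4,"rx": 0,"ry": 0,"rz": 0,"gripper": 0},{"x": 0,"y": 0,"z": 4.4,"rx": 0,"ry": 0,"rz": 0,"gripper": 0},{"x": 0,"y": 0,"z": 4.4,"rx": 0,"ry": 0,"rz": 0,"gripper": 0}])

```text
clock: 14.1
position: [341.4, 294.4, 34.0]
eef_rot: [-3.141, -0.001, 0.213]
force: [0.4, 0.2, -0.8]
grip_width: 13.2
grip_force: 59.0
```

Emit:
carry_out(motion=[{"x": 0,"y": 0,"z": 0.05,"rx": 0,"ry": 0,"rz": 0,"gripper": 0},{"x": 0,"y": 0,"z": 0.1,"rx": 0,"ry": 0,"rz": 0,"gripper": 0},{"x": 0,"y": 0,"z": 0.1,"rx": 0,"ry": 0,"rz": 0,"gripper": 0},{"x": 0,"y": 0,"z": 0.1,"rx": 0,"ry": 0,"rz": 0,"gripper": 0.2},{"x": 0,"y": 0,"z": 0.1,"rx": 0,"ry": 0,"rz": 0,"gripper": 0.4},{"x": 0,"y": 0,"z": 0.1,"rx": 0,"ry": 0,"rz": 0,"gripper": 0.6},{"x": 0,"y": 0,"z": 0.1,"rx": 0,"ry": 0,"rz": 0,"gripper": 0.6},{"x": 0,"y": 0,"z": 0.1,"rx": 0,"ry": 0,"rz": 0,"gripper": 0.6},{"x": 0,"y": 0,"z": -2,"rx": 0,"ry": 0,"rz": 0,"gripper": 0.6},{"x": 0,"y": 0,"z": -5,"rx": 0,"ry": 0,"rz": 0,"gripper": 0.6},{"x": 0,"y": 0,"z": -9,"rx": 0,"ry": 0,"rz": 0,"gripper": 0.3},{"x": 0,"y": 0,"z": -13,"rx": 0,"ry": 0,"rz": 0,"gripper": 0},{"x": 0,"y": 0,"z": -17,"rx": 0,"ry": 0,"rz": 0,"gripper": 0},{"x": 0,"y": 0,"z": -17,"rx": 0,"ry": 0,"rz": 0,"gripper": 0},{"x": 0,"y": 0,"z": -17,"rx": 0,"ry": 0,"rz": 0,"gripper": 0}])

```text
clock: 15.6
position: [341.2, 294.3, 204.0]
eef_rot: [-3.141, -0.002, 0.213]
force: [-0.8, -0.3, -0.4]
grip_width: 0.1
grip_force: 0.0
```

Run:
```python
from h import *
q=ctrl.sense();print(q["position"],q["eef_rot"])
s=camera("side");np.savez("pics/side6.npz",**s);t=camera("top");np.savez("pics/top6.npz",**t)
for n,c,c0,(u,v) in(("side",s,load("side0"),(315,305)),):
  for k in(c0,c):
    W=cloud(k);h=cv2.cvtColor(k["color"],cv2.COLOR_RGB2HSV)
    m=np.zeros((400,640),bool);m[v-18:v+15,u-15:u+15]=True;m&=(h[...,0]<20)&(h[...,1]>80)
    print(n,m.sum(),W[m].mean(0).round(1),W[m&(W[...,2]>58)].mean(0).round(1))
    b=(k["color"].min(2)>140)&(W[...,2]<15)&(W[...,2]>0)&(W[...,0]>330)&(W[...,0]<430)&(W[...,1]>270)&(W[...,1]<330)
    print("blade",b.sum(),W[b].mean(0).round(1),cv2.minAreaRect(ray(k,np.argwhere(b)[:,::-1],7)[:,:2].astype(np.float32)))
# knob from the top view first picture & side
for n in("top0","side0"):
    k=load(n);W=cloud(k);P=W-[*J(38,-50),0];m=(np.hypot(P[...,0],P[...,1])<50)&(W[...,2]>36)&(W[...,2]<58)
    print(n,"knob",m.sum(),W[m].mean(0).round(1),np.percentile(W[m][:,2],95).round(1) if m.any() else "")
W=cloud(s);P=W-[*J(38,-50),0];m=(np.hypot(P[...,0],P[...,1])<50)&(W[...,2]>36)&(W[...,2]<58);print("now",m.sum(),W[m].mean(0).round(1))
print(J(38,-50))
```

```text
[341.22389888 294.34000021 203.98208204] [-3.14102666e+00 -2.19723132e-03  2.12831585e-01]
side 248 [339.4 299.5  44.6] [340.  297.2  64.7]
blade 271 [381.4 304.5   6.2] ((381.0426025390625, 304.864501953125), (55.80256652832031, 27.129934310913086), 14.584756851196289)
side 251 [339.3 299.2  44.7] [339.7 297.   65.1]
blade 263 [381.7 303.5   6.4] ((381.34661865234375, 303.655029296875), (55.83258056640625, 26.71530532836914), 12.928801536560059)
top0 knob 20 [ 514.5 -303.5   49.3] 53.8
side0 knob 22 [ 512.5 -300.5   46. ] 53.2
now 0 [nan nan nan]
[ 544.97937906 -285.62854632]<stdin>:15: RuntimeWarning: Mean of empty slice.
  ret = um.true_divide(
```

The lifter stands back in the tray as before. The knob isn't visible in the current view, probably because the arm is in the way; I check earlier frames.

Run:
```python
from h import *
for n in("side4","side5","side6","top6"):
    k=load(n);W=cloud(k);P=W-[*J(38,-50),0];r=np.hypot(P[...,0],P[...,1]);m=(r<50)&(W[...,2]>36)&(W[...,2]<58)
    print(n,m.sum(),W[m].mean(0).round(1) if m.any() else "", "jig region pts z<40:",((r<50)&(W[...,2]<40)).sum())
print(proj(load("side6"),[513,-301,42]),proj(load("top6"),[513,-301,42]))
t=load("top6");s=load("side6");im=np.zeros((480,800,3),np.uint8);im[:,:400]=crop(t,355,145,80,96,5);im[:,400:]=crop(s,285,110,80,96,5);cv2.imwrite("pics/c6.png",im)
k=np.array(s["range_z"]);u,v=proj(s,[513,-301,42])[0].astype(int);print(k[v-3:v+4:3,u-3:u+4:3],(s["camera_from_world"]@[513,-301,42,1])[2])
```

```text
side4 22 [ 512.8 -300.4   46. ] jig region pts z<40: 242
side5 24 [ 514.1 -300.9   44.7] jig region pts z<40: 323
side6 0  jig region pts z<40: 0
top6 23 [ 517.2 -302.4   47.5] jig region pts z<40: 805
[[327.27915106 149.58488874]] [[412.28813098 193.99825654]]
[[779.1091  779.01526 780.9238 ]
 [782.50726 783.8013  788.6853 ]
 [782.43896 785.5139  789.2805 ]] 1543.6705951827662
```

View pics/c6.png

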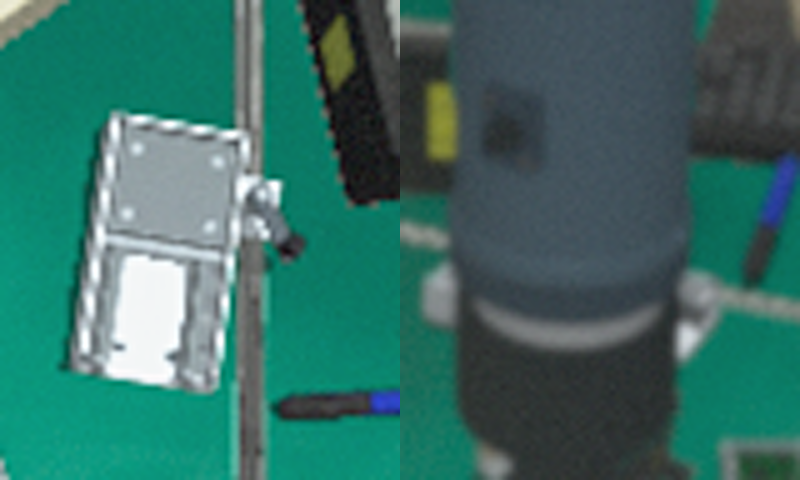

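The top crop shows the carrier flat in the far half and the clip's knob still at (290,245). The side view is blocked by the arm. Next I check clearance to the black instrument box near the knob.

Run:
```python
from h import *
for n in("top0","side0"):
    W=cloud(load(n)); m=(W[...,0]>430)&(W[...,0]<640)&(W[...,1]>-400)&(W[...,1]<-60)&(W[...,2]>55)&(W[...,2]<450);P=W[m]
    print(n,len(P)); 
    for a in range(430,640,30):
        q=P[(P[:,0]>a)&(P[:,0]<a+30)]
        if len(q): r=q[q[:,1]<-200]; l=q[q[:,1]>=-200]; print(a,"right:",r[:,1].max().round(0) if len(r) else "",r[:,2].max().round(0) if len(r) else "","left:",l[:,1].min().round(0) if len(l) else "",l[:,2].max().round(0) if len(l) else "")
P=np.array([545,-285.6])
def kn(p,g=0): p=np.radians(p);return P+36*np.array([np.cos(p),np.sin(p)])
cur=((341.4,294.2,203.5),.213)
print(to(*kn(204),200,.419,cur=cur), to(420,0,203,.213,cur=cur),kn(204))
```

```text
top0 1101
460 right:   left: -96.0 67.0
490 right:   left: -99.0 87.0
520 right: -347.0 109.0 left:  
550 right: -338.0 119.0 left:  
580 right: -332.0 118.0 left:  
610 right: -324.0 122.0 left:  
side0 937
460 right:   left: -90.0 74.0
490 right:   left: -92.0 89.0
520 right: -342.0 108.0 left:  
550 right: -332.0 114.0 left:  
580 right: -323.0 120.0 left:  
610 right: -316.0 118.0 left:  
(array([ 4.12, 61.71,  0.35]), array([-0.   ,  0.   , -0.206])) (array([ 1.46, 30.42,  0.05]), array([0., 0., 0.])) [ 512.11236352 -300.24251915]
```

Run:
```python
from h import *
cur=((341.4,294.2,203.5),.213)
print(to(509.3,-293.8,160,.419,cur=cur), to(440,0,203,.213,cur=cur))
```

```text
(array([ 3.98, 61.02,  4.35]), array([-0.   ,  0.   , -0.206])) (array([ 3.42, 30.84,  0.05]), array([0., 0., 0.]))
```

Emit:
carry_out(motion=[{"x": 0.5,"y": 4,"z": 0,"rx": 0,"ry": 0,"rz": 0,"gripper": 0},{"x": 1,"y": 8,"z": 0,"rx": 0,"ry": 0,"rz": 0,"gripper": 0},{"x": 1.5,"y": 12.5,"z": 0,"rx": 0,"ry": 0,"rz": -0.03,"gripper": 0},{"x": 2,"y": 17,"z": 0,"rx": 0,"ry": 0,"rz": -0.06,"gripper": 0},{"x": 2.6,"y": 22,"z": 0,"rx": 0,"ry": 0,"rz": -0.09,"gripper": 0},{"x": 3.2,"y": 27,"z": 0,"rx": 0,"ry": 0,"rz": -0.12,"gripper": 0},{"x": 3.4,"y": 31,"z": 0,"rx": 0,"ry": 0,"rz": -0.15,"gripper": 0.4},{"x": 3.5,"y": 36,"z": 0,"rx": 0,"ry": 0,"rz": -0.18,"gripper": 0.4},{"x": 3.6,"y": 41,"z": 0,"rx": 0,"ry": 0,"rz": -0.206,"gripper": 0.4},{"x": 3.7,"y": 46,"z": 0,"rx": 0,"ry": 0,"rz": -0.206,"gripper": 0.4},{"x": 3.8,"y": 51,"z": 0,"rx": 0,"ry": 0,"rz": -0.206,"gripper": 0.4},{"x": 3.9,"y": 55,"z": 0,"rx": 0,"ry": 0,"rz": -0.206,"gripper": 0.4},{"x": 4,"y": 58,"z": 1,"rx": 0,"ry": 0,"rz": -0.206,"gripper": 0.4},{"x": 4,"y": 60,"z": 2.5,"rx": 0,"ry": 0,"rz": -0.206,"gripper": 0.4},{"x": 4,"y": 61,"z": 4.4,"rx": 0,"ry": 0,"rz": -0.206,"gripper": 0.4},{"x": 4,"y": 61,"z": 4.4,"rx": 0,"ry": 0,"rz": -0.206,"gripper": 0.4},{"x": 4,"y": 61,"z": 4.4,"rx": 0,"ry": 0,"rz": -0.206,"gripper": 0.4},{"x": 4,"y": 61,"z": 4.4,"rx": 0,"ry": 0,"rz": -0.206,"gripper": 0.4},{"x": 4,"y": 61,"z": 4.4,"rx": 0,"ry": 0,"rz": -0.206,"gripper": 0.4}])

```text
clock: 17.6
position: [509.2, -293.1, 160.3]
eef_rot: [3.141, -0.001, 0.42]
force: [1.2, 0.1, -0.5]
grip_width: 34.6
grip_force: 0.0
```

Run:
```python
from h import *
P=np.array([545,-285.6])
q=ctrl.sense();print(q["position"],q["eef_rot"],q["qpos"].round(2),q["grip_width"])
c=camera("side");np.savez("pics/side7.npz",**c);W=cloud(c)
A=W-[*P,0];m=(np.hypot(A[...,0],A[...,1])<50)&(W[...,2]>36)&(W[...,2]<58)&(c["color"].max(2)<80);print("knob",m.sum(),W[m].mean(0).round(1) if m.any() else"")
u,v=proj(c,[512,-297,60])[0].astype(int);cv2.imwrite("pics/c7.png",crop(c,u-50,v-45,100,75,8));print(u,v)
print(to(509.3,-293.8,36,.419))
```

```text
[ 509.177866   -293.07455563  160.26233177] [ 3.14050414e+00 -6.46032030e-04  4.19704773e-01] [-0.71  0.38  1.54  0.    1.22  0.44] 34.5652077868614
knob 19 [ 515.1 -300.7   44.9]
327 145
(array([-0.03,  0.04, 12.43]), array([ 0.001, -0.001,  0.001]))
```

View pics/c7.png

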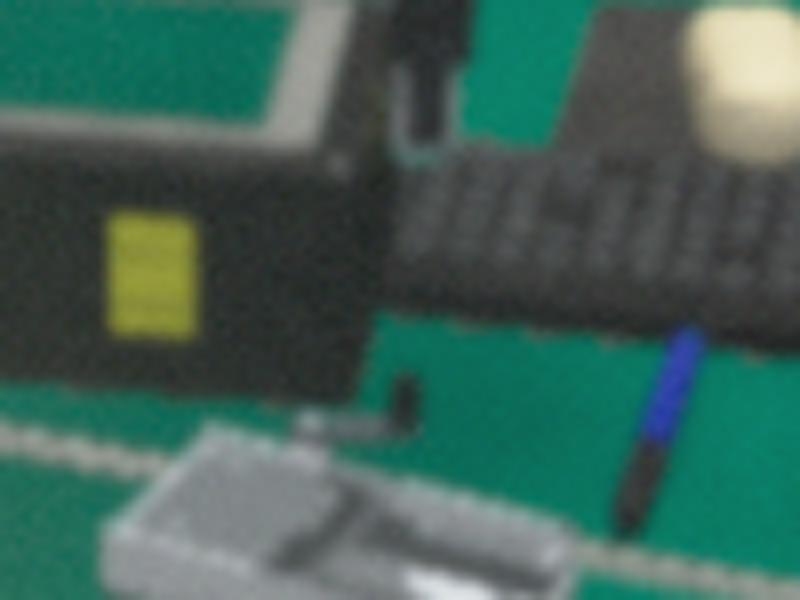

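The side crop shows the knob at (405,400), the clip arm, and the jaws above at (425,110), in line. I lower the jaws to straddle the knob.

Emit:
carry_out(motion=[{"x": 0,"y": 0.1,"z": 3,"rx": 0,"ry": 0,"rz": 0,"gripper": 0.4},{"x": 0,"y": 0.1,"z": 6,"rx": 0,"ry": 0,"rz": 0,"gripper": 0.4},{"x": 0,"y": 0.1,"z": 8,"rx": 0,"ry": 0,"rz": 0,"gripper": 0.4},{"x": 0,"y": 0.1,"z": 9.5,"rx": 0,"ry": 0,"rz": 0,"gripper": 0.4},{"x": 0,"y": 0.1,"z": 10.5,"rx": 0,"ry": 0,"rz": 0,"gripper": 0.4},{"x": 0,"y": 0.1,"z": 11.2,"rx": 0,"ry": 0,"rz": 0,"gripper": 0.4},{"x": 0,"y": 0.1,"z": 11.8,"rx": 0,"ry": 0,"rz": 0,"gripper": 0.4},{"x": 0,"y": 0.1,"z": 12.3,"rx": 0,"ry": 0,"rz": 0,"gripper": 0.4},{"x": 0,"y": 0.1,"z": 12.3,"rx": 0,"ry": 0,"rz": 0,"gripper": 0.4}])

```text
clock: 18.55
position: [509.1, -294.4, 36.1]
eef_rot: [-3.141, 0.0, 0.419]
force: [-0.8, 0.2, 0.7]
grip_width: 33.9
grip_force: 0.0
```

Run:
```python
from h import *
P=np.array([545,-285.6]);q=ctrl.sense();p0=q["position"];print(p0,q["force"].round(1))
# knob angle a; centre leads knob by L mm along the clockwise tangent, tool x points inward (yaw = a-180)
cur=((509.7,-294.6,36.5),.419)
for a in list(range(204,60,-12))+[82,80,78]:
    A=np.radians(a);L=9
    k=P+36*np.array([np.cos(A),np.sin(A)])+L*np.array([np.sin(A),-np.cos(A)])
    d,r=to(*k,36.5,A-np.pi,cur=cur);print(a,d[:2],r[2])
```

```text
[ 509.11954506 -294.42358856   36.06487642] [-0.8  0.2  0.7]
204 [-0.01 -0.29] 0.0
192 [ 0.26 -1.02] 0.21
180 [ 0.67 -1.67] 0.419
168 [ 1.21 -2.23] 0.628
156 [ 1.85 -2.66] 0.838
144 [ 2.57 -2.95] 1.047
132 [ 3.33 -3.09] 1.257
120 [ 4.11 -3.06] 1.466
108 [ 4.86 -2.87] 1.676
96 [ 5.56 -2.53] 1.885
84 [ 6.17 -2.05] 2.095
72 [ 6.67 -1.46] 2.304
82 [ 6.26 -1.96] 2.129
80 [ 6.35 -1.87] 2.164
78 [ 6.44 -1.77] 2.199
```

Emit:
carry_out(motion=[{"x": 0.1,"y": -0.65,"z": 0,"rx": 0,"ry": 0,"rz": 0.1,"gripper": 0.4},{"x": 0.25,"y": -1.0,"z": 0,"rx": 0,"ry": 0,"rz": 0.21,"gripper": 0.4},{"x": 0.45,"y": -1.35,"z": 0,"rx": 0,"ry": 0,"rz": 0.31,"gripper": 0.4},{"x": 0.67,"y": -1.67,"z": 0,"rx": 0,"ry": 0,"rz": 0.42,"gripper": 0.4},{"x": 0.93,"y": -1.96,"z": 0,"rx": 0,"ry": 0,"rz": 0.52,"gripper": 0.4},{"x": 1.21,"y": -2.23,"z": 0,"rx": 0,"ry": 0,"rz": 0.63,"gripper": 0.4},{"x": 1.52,"y": -2.46,"z": 0,"rx": 0,"ry": 0,"rz": 0.73,"gripper": 0.4},{"x": 1.85,"y": -2.66,"z": 0,"rx": 0,"ry": 0,"rz": 0.84,"gripper": 0.4},{"x": 2.2,"y": -2.82,"z": 0,"rx": 0,"ry": 0,"rz": 0.94,"gripper": 0.4},{"x": 2.57,"y": -2.95,"z": 0,"rx": 0,"ry": 0,"rz": 1.05,"gripper": 0.4},{"x": 2.57,"y": -2.95,"z": 0,"rx": 0,"ry": 0,"rz": 1.05,"gripper": 0.4},{"x": 2.57,"y": -2.95,"z": 0,"rx": 0,"ry": 0,"rz": 1.05,"gripper": 0.4}])

```text
clock: 19.75
position: [520.9, -257.3, 36.7]
eef_rot: [3.142, -0.001, -0.628]
force: [-1.1, -0.4, 0.5]
grip_width: 33.8
grip_force: 0.0
```

Run:
```python
from h import *
P=np.array([545,-285.6]);q=ctrl.sense();print(q["position"],q["eef_rot"],q["force"].round(1),q["qpos"].round(2))
A=np.radians(144);k=P+36*np.array([np.cos(A),np.sin(A)])+9*np.array([np.sin(A),-np.cos(A)]);cur=((*k,36),A-np.pi);print(k)
for a in (138,132,126,120,114,108,102,96,90,84,80,77,74):
    A=np.radians(a)
    k=P+36*np.array([np.cos(A),np.sin(A)])+9*np.array([np.sin(A),-np.cos(A)])
    d,r=to(*k,36,A-np.pi,cur=cur);print(a,d[:2],r[2])
```

```text
[ 520.86330432 -257.27716463   36.6804128 ] [ 3.14157574e+00 -5.83394420e-04 -6.28119654e-01] [-1.1 -0.4  0.5] [-0.65  0.51  1.69 -0.    0.95  1.55]
[ 521.16545547 -257.15857797]
138 [ 0.11 -0.37] 0.105
132 [ 0.27 -0.73] 0.209
126 [ 0.45 -1.07] 0.314
120 [ 0.68 -1.39] 0.419
114 [ 0.93 -1.68] 0.524
108 [ 1.22 -1.94] 0.628
102 [ 1.53 -2.18] 0.733
96 [ 1.86 -2.38] 0.838
90 [ 2.21 -2.54] 0.942
84 [ 2.58 -2.67] 1.047
80 [ 2.83 -2.73] 1.117
77 [ 3.02 -2.77] 1.169
74 [ 3.21 -2.79] 1.222
```

Emit:
carry_out(motion=[{"x": 0.11,"y": -0.37,"z": 0,"rx": 0,"ry": 0,"rz": 0.1,"gripper": 0.4},{"x": 0.27,"y": -0.73,"z": 0,"rx": 0,"ry": 0,"rz": 0.21,"gripper": 0.4},{"x": 0.45,"y": -1.07,"z": 0,"rx": 0,"ry": 0,"rz": 0.31,"gripper": 0.4},{"x": 0.68,"y": -1.39,"z": 0,"rx": 0,"ry": 0,"rz": 0.42,"gripper": 0.4},{"x": 0.93,"y": -1.68,"z": 0,"rx": 0,"ry": 0,"rz": 0.52,"gripper": 0.4},{"x": 1.22,"y": -1.94,"z": 0,"rx": 0,"ry": 0,"rz": 0.63,"gripper": 0.4},{"x": 1.53,"y": -2.18,"z": 0,"rx": 0,"ry": 0,"rz": 0.73,"gripper": 0.4},{"x": 1.86,"y": -2.38,"z": 0,"rx": 0,"ry": 0,"rz": 0.84,"gripper": 0.4},{"x": 2.21,"y": -2.54,"z": 0,"rx": 0,"ry": 0,"rz": 0.94,"gripper": 0.4},{"x": 2.58,"y": -2.67,"z": 0,"rx": 0,"ry": 0,"rz": 1.05,"gripper": 0.4},{"x": 2.58,"y": -2.67,"z": 0,"rx": 0,"ry": 0,"rz": 1.05,"gripper": 0.4},{"x": 2.58,"y": -2.67,"z": 0,"rx": 0,"ry": 0,"rz": 1.05,"gripper": 0.4}])

```text
clock: 20.95
position: [557.1, -251.0, 36.3]
eef_rot: [-3.142, -0.0, -1.677]
force: [0.4, 0.5, 1.2]
grip_width: 34.0
grip_force: 0.0
```

Emit:
carry_out(motion=[{"x": 0,"y": -0.1,"z": 0,"rx": 0,"ry": 0,"rz": 0,"gripper": 0.4},{"x": 0,"y": -0.2,"z": 0,"rx": 0,"ry": 0,"rz": 0,"gripper": 0.4},{"x": 0,"y": -0.3,"z": 0,"rx": 0,"ry": 0,"rz": 0,"gripper": 0.4},{"x": 0,"y": -0.3,"z": 0,"rx": 0,"ry": 0,"rz": 0,"gripper": 0.4},{"x": 0,"y": -0.3,"z": 0,"rx": 0,"ry": 0,"rz": 0,"gripper": 0.4}])

```text
clock: 21.45
position: [560.3, -251.1, 36.3]
eef_rot: [-3.142, 0.0, -1.681]
force: [-1.9, 0.8, 0.5]
grip_width: 34.3
grip_force: 0.2
```

Emit:
carry_out(motion=[{"x": 0,"y": -0.05,"z": 0,"rx": 0,"ry": 0,"rz": 0,"gripper": 0.4},{"x": 0,"y": -0.1,"z": 0,"rx": 0,"ry": 0,"rz": 0,"gripper": 0.4},{"x": 0,"y": -0.1,"z": 0,"rx": 0,"ry": 0,"rz": 0,"gripper": 0.4}])

```text
clock: 21.75
position: [561.3, -251.2, 36.3]
eef_rot: [3.142, 0.0, -1.681]
force: [-1.1, 0.5, -0.2]
grip_width: 34.3
grip_force: 0.3
```

Emit:
carry_out(motion=[{"x": 0,"y": -0.05,"z": 0,"rx": 0,"ry": 0,"rz": 0,"gripper": 0.4},{"x": 0,"y": -0.1,"z": 0,"rx": 0,"ry": 0,"rz": 0,"gripper": 0.4},{"x": 0,"y": -0.1,"z": 0,"rx": 0,"ry": 0,"rz": 0,"gripper": 0.4}])

```text
clock: 22.05
position: [561.9, -251.3, 36.2]
eef_rot: [3.141, 0.0, -1.681]
force: [-1.2, 0.7, 1.5]
grip_width: 34.3
grip_force: 1.0
```

Emit:
carry_out(motion=[{"x": 0,"y": -0.05,"z": 0,"rx": 0,"ry": 0,"rz": 0,"gripper": 0.4},{"x": 0,"y": -0.1,"z": 0,"rx": 0,"ry": 0,"rz": 0,"gripper": 0.4},{"x": 0,"y": -0.1,"z": 0,"rx": 0,"ry": 0,"rz": 0,"gripper": 0.4}])

```text
clock: 22.35
position: [562.2, -251.3, 36.2]
eef_rot: [3.139, 0.0, -1.681]
force: [-4.8, 1.1, 2.4]
grip_width: 33.9
grip_force: 2.7
```

The force is rising and the position is stalling, so the clip is at its stop. One more small push, then I back off and rise.

Emit:
carry_out(motion=[{"x": 0,"y": -0.1,"z": 0,"rx": 0,"ry": 0,"rz": 0,"gripper": 0.4},{"x": 0,"y": -0.1,"z": 0,"rx": 0,"ry": 0,"rz": 0,"gripper": 0.4}])

```text
clock: 22.55
position: [562.3, -251.2, 36.0]
eef_rot: [3.137, 0.001, -1.681]
force: [-8.0, 1.3, 4.5]
grip_width: 34.3
grip_force: 4.0
```

Emit:
carry_out(motion=[{"x": 0,"y": 0.4,"z": 0,"rx": 0,"ry": 0,"rz": 0,"gripper": 0.4},{"x": 0,"y": 0.6,"z": 0,"rx": 0,"ry": 0,"rz": 0,"gripper": 0.4},{"x": 0,"y": 0.6,"z": 0,"rx": 0,"ry": 0,"rz": 0,"gripper": 0.4},{"x": 0,"y": 0.6,"z": -2,"rx": 0,"ry": 0,"rz": 0,"gripper": 0.4},{"x": 0,"y": 0.6,"z": -5,"rx": 0,"ry": 0,"rz": 0,"gripper": 0.4},{"x": 0,"y": 0.6,"z": -9,"rx": 0,"ry": 0,"rz": 0,"gripper": 0.4},{"x": 0,"y": 0.6,"z": -13,"rx": 0,"ry": 0,"rz": 0,"gripper": 0.4},{"x": 0,"y": 0.6,"z": -15,"rx": 0,"ry": 0,"rz": 0,"gripper": 0.4},{"x": 0,"y": 0.6,"z": -15,"rx": 0,"ry": 0,"rz": 0,"gripper": 0.4},{"x": 0,"y": 0.6,"z": -15,"rx": 0,"ry": 0,"rz": 0,"gripper": 0.4}])

```text
clock: 23.55
position: [558.5, -250.9, 186.2]
eef_rot: [-3.141, -0.0, -1.681]
force: [0.5, 0.2, -0.2]
grip_width: 34.5
grip_force: 0.0
```

Run:
```python
from chk import *
chk(8)
c=load("side8");W=cloud(c);P=J(38,-50);A=W-[*P,0];m=(np.hypot(A[...,0],A[...,1])<50)&(W[...,2]>36)&(W[...,2]<58)&(c["color"].max(2)<90)
k=W[m].mean(0);print("knob",m.sum(),k.round(1),"angle jig deg",np.degrees(np.arctan2(k[1]-P[1],k[0]-P[0])-JY).round(1))
a=load("side0")
# bystanders / lifter change
u,v=proj(c,[*J(20,0),25])[0].astype(int);cv2.imwrite("pics/c8.png",np.vstack([crop(c,u-50,v-30,100,60,5),crop(c,262,270,100,60,5)]));print(u,v)
```

```text
-4 [np.float64(11.1), np.float64(17.7), np.float64(20.4)]
4 [np.float64(22.5), np.float64(22.7), np.float64(24.2)]
12 [np.float64(24.2), np.float64(25.3), np.float64(23.8)]
20 [np.float64(24.8), np.float64(24.7), np.float64(24.8)]
28 [np.float64(26.3), np.float64(24.2), np.float64(23.8)]
36 [np.float64(36.8), np.float64(25.7), np.float64(24.7)]
44 [np.float64(23.8), np.float64(24.5), np.float64(24.7)]
52 [np.float64(23.8), np.float64(24.2), np.float64(25.6)]
60 [np.float64(23.9), np.float64(25.2), np.float64(23.6)]
68 [np.float64(22.2), np.float64(20.0), np.float64(23.2)]
plane slope deg [-0.22 -0.43] z@38 24.524638131779593
knob 15 [ 548.9 -248.    46.8] angle jig deg 91.7
313 164
```

View pics/c8.png

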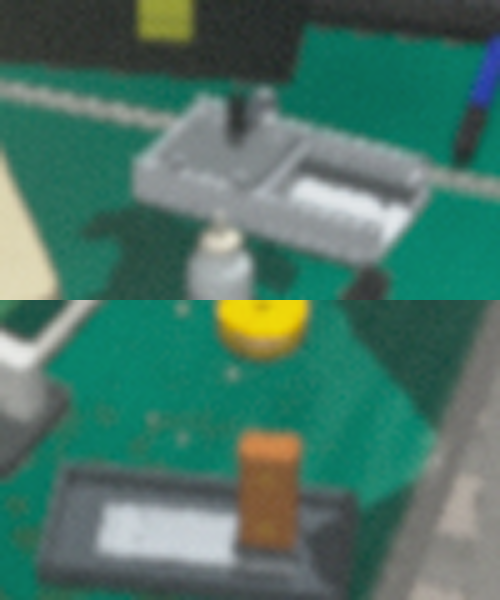

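The picture shows the clip across the carrier, with its knob at (238,115), the carrier flat, and the lifter standing in its tray at (268,490). Everything is as asked, so I hand in.

```bash
python3 -c "
from station import ctrl
print(ctrl.finish_job())"
```

```text
the job is handed in; nothing more can be done
None
```

The job is handed in after about 23.5 s of robot time: the carrier lies component side down and flat in the far half, the lifter stands back in its tray, and the clip was then swung round to its stop; no verdict was returned.

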